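# Brush the offcuts off the fixture bed

## Robot

A 6-joint arm with a two-finger parallel gripper is mounted at the origin on the work surface. World frame = base frame: x ahead of the robot, y to its left, z up, the work surface at z = 0. Lengths are in mm, angles in rad, forces in N, time in s.
With the tool pointing down it reaches from about 275 to 750 mm from the base axis. Payload 10.2 kg.
Tool frame: the origin (TCP) lies midway between the tips of the shut fingers; the grasp point (between the pads) lies 19 mm behind it; z points along the fingers, y is the direction in which the jaws open and shut (so a half turn about z gives the same grasp; the last joint's range is limited). The gripper opens to 85 mm and grips with 20 to 120 N. Pads are 22 mm wide; open, the fingers measure 114 mm over their backs; the gripper's body (76 mm by 85 mm) begins 54 mm behind the grasp point. The pads swing forward as they close: fully open they stand 13 mm farther back than shut.
Start: joints at [-1.418, 0.313, 1.498, -0, 1.331, -0.223], TCP at [192.672, -488.374, 231.294] pointing down, gripper open.
Joint ranges: [-2.94, 2.94], [-0.97, 2.17], [0.19, 2.56], [-1.23, 4.37], [0.02, 3.11], [-2.88, 2.88]. Speed limits (rad/s): [2.39, 2.39, 3.01, 3.14, 3.14, 3.14].

## Interface

Orientations are given as a unit quaternion [w, x, y, z].
In Python, from rig import sense, optics, ctrl gives the robot as it stands.
- The arm moves only by the tool play_rows, never from a script. Its argument "plan" is a list of rows, each a list of 7 numbers: the shift along the world's x, y, z in mm, then the turn, a rotation vector about the world's x, y, z in rad, then the opening, from -1 (shut) to 1 (fully open), so that 0 is half open. A call has 1 to 5 rows; each row shifts and turns the pose as measured when the row begins; what a row does not reach is not made up. A row lasts 1/12 s, in which the tool goes at most 41.7 mm and 7.16 degrees, less where a joint would pass 70% of its speed; a pose out of reach is approached as far as the arm can. A call is refused whole if a number of a shift passes 41.7 or a number of a turn 0.125, either way. A call with a gripper value outside its range is refused whole. The fingers move at their own pace and stop on an object; "grip_force" is the grip in N (left out, the last holds). Time passes only in rows, so rows that do not move let the fingers close. It gives the time, the measured TCP pose, the force and the opening at its end, in the units of the state.
- sense(): the state, without advancing time (a new reading comes with each control period).
- optics.capture(name): name is "side" or "top"; returns a dict with "img" (420x560x3 uint8, blue, green, red), "fx", "fy", "cx", "cy" (pixels), "world_to_cam" (4x4, takes a point from world to camera coordinates). Camera axes: x right, y up, looking along -z (the intrinsics and any distortion apply to the point x, -y, -z); pixel columns grow to the right and rows downward; lengths in mm; the calibration is good to about 2 mm. A picture is of the moment at which its call begins. There is no depth.
- ctrl.finish_job(): hands the job in, once; it reports no verdict.
The state is a dict: "time_s": time; "joints": joint angles; "dq": joint speeds; "tau": joint torques, N m; "eef_pos": TCP position; "ee_rot": TCP orientation; "force": force on the tool from outside, world axes, zero at the start; "wrist_torque": the same for the moment, N m; "grip_width": opening from 0.0 (shut) to 1.0 (fully open).
Only numpy, scipy, OpenCV 4.12 (cv2) and the standard library are available. Lean on these libraries where they do the work, as an engineer would, in place of code of your own. Each camera call takes 0.05 s, during which the arm holds its last target. There are 200 camera calls.

## Task

Pick up the bench brush with the upright handle and sweep the two wood offcuts along the fixture bed, between the two rails and off the end into the steel catch tray. Use the brush only: the gripper and arm must not touch the offcuts. Then stand the brush back on the table, upright on its bristles, and let go of it.

Things in the scene. Friction and masses are not known exactly. Their poses are not given: they have to be found in the camera images.
- station: Fixed bed, origin on the table under its middle, z up. Plate 170 (x) by 220 (y) mm, top 70 mm up; rails 18 mm high along y leave a channel x -65 to 65 mm, open at both ends. Sweep to -y: past the edge at y -110 mm is the steel tray (x -81 to 81, y to -243 mm, floor 22, rims 75 mm up). The nest block with a turned part (x 75 to 135, y -5 to 85, top 86 mm) is fixed, not scrap.
- brush_grip (a point): Loose wooden bench brush (0.22 kg) standing on stiff bristles. Point: middle of its upright handle, 85 mm above the bristle ends; x along the head, y across, z up. Handle 45 (x) by 22 mm (y), from 48 to 123 mm up: grasp across y. Head 100 by 34 mm; bristle block 100 by 28 mm, does not bend.
- step_center (a point): Stepped wood offcut, loose, 36 by 28 mm and 28 mm high on one half, 14 mm high on the other, lying on the bed. The point is at its centre, half-way up; z up.
- hex_center (a point): Six-sided wood offcut, loose, 36 mm across the corners, 24 mm high, lying on the bed. The point is at its centre, half-way up; z up.

How it is judged:
By the outcome, as a careful person would: the job done as asked, in the order asked, and still so for the second after the job is handed in, with the robot touching nothing.
It also fails if it takes over 50 s, if anything falls off the work surface, if the arm or the gripper's body presses on something with over 40 N, if the wrist force passes 120 N, or if a joint passes its speed limit or range.

## Working session

There is one attempt and no reset: what is moved stays moved. The work goes in short steps, Python scripts to look and compute and a tool call to move; the robot and the scene stay as the last step left them, time stands still between calls to the robot, and variables do not carry over. Pictures are saved under pics/ and viewed, about 8 in all and at most 12, crops included, and the job is handed in when it is done.

Besides the shell and the picture viewer there is one more tool, called after "Emit:" in YAML: its name, and indented under it one key for each argument. play_rows: Moves the arm, as the interface text tells. Its arguments: {"type":"object","properties":{"plan":{"type":"array"},"grip_force":{"type":"number"}},"required":["plan"]}

```bash
ls; mkdir -p pics; python3 - <<'E'
from rig import sense, optics
import cv2, numpy as np
s=sense(); print(s)
for n in("side","top"):
    c=optics.capture(n); cv2.imwrite(f"pics/{n}0.png",c["img"]); print({k:v for k,v in c.items() if k!="img"})
E
```

```text
pics
{'time_s': 0.0, 'joints': array([-1.41842857e+00,  3.13458285e-01,  1.49845538e+00, -3.50290284e-05,
        1.33100776e+00, -2.23408284e-01]), 'dq': array([ 0.000278  , -0.00053585, -0.0021109 , -0.00125268, -0.00021565,
       -0.00061998]), 'tau': array([-1.12334965e-03, -4.12267685e+01, -2.59745228e+01, -2.51963884e-04,
        4.10290013e-03, -6.15284932e-06]), 'eef_pos': array([ 192.60683997, -488.10529902,  230.72395311]), 'ee_rot': array([-6.64573821e-04,  9.82399915e-01,  1.86788558e-01,  6.59440859e-06]), 'force': array([ 0.45697577, -0.47559032, -0.14623473]), 'wrist_torque': array([ 0.05532093, -0.0065837 ,  0.02033357]), 'grip_width': 0.9976651334108939}
{'fx': 410.6275743269787, 'fy': 410.6275743269787, 'cx': 280.73618713541146, 'cy': 209.13309785509122, 'world_to_cam': array([[-8.36284590e-01, -5.48239051e-01, -7.87583384e-03,
         5.11984585e+02],
       [ 3.47758994e-01, -5.41467907e-01,  7.65425495e-01,
        -1.75828600e+02],
       [-4.23900658e-01,  6.37374654e-01,  6.43476327e-01,
        -7.76574436e+02],
       [ 0.00000000e+00,  0.00000000e+00,  0.00000000e+00,
         1.00000000e+00]])}
{'fx': 491.87617004978944, 'fy': 491.87617004978944, 'cx': 275.7822517382, 'cy': 208.72863346413988, 'world_to_cam': array([[-8.64691493e-02, -9.96248108e-01, -3.57692642e-03,
         1.61433802e+02],
       [ 9.74683165e-01, -8.53394295e-02,  2.06663760e-01,
        -5.28386428e+02],
       [-2.06193633e-01,  1.43836696e-02,  9.78405486e-01,
        -8.47703192e+02],
       [ 0.00000000e+00,  0.00000000e+00,  0.00000000e+00,
         1.00000000e+00]])}
```

View pics/top0.png

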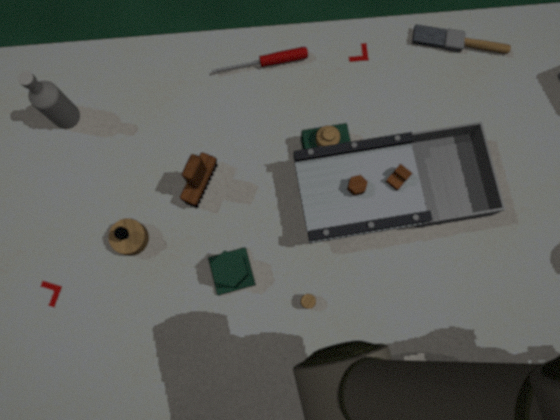

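View pics/side0.png

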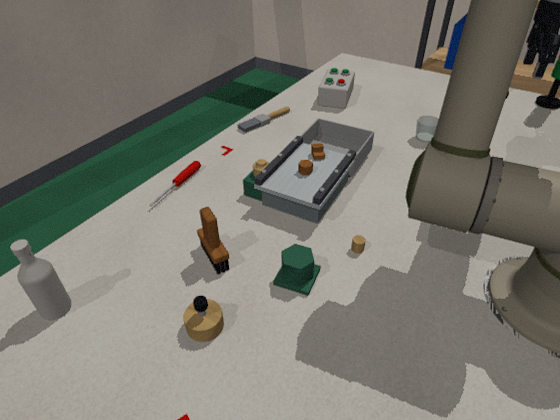

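The top view shows the brush near (198,180), the bed spanning columns 295–425 with the tray to 498, the hex at (357,185) and the step at (399,177). The side view shows the brush standing at (213,240) with its handle up. I'll crop for precise pixels.

```bash
python3 - <<'E'
import cv2, numpy as np
t=cv2.imread("pics/top0.png"); s=cv2.imread("pics/side0.png")
def crop(im,x0,y0,w,h,k,step=10):
    c=cv2.resize(im[y0:y0+h,x0:x0+w],None,fx=k,fy=k,interpolation=cv2.INTER_CUBIC)
    c=cv2.convertScaleAbs(c,alpha=1.6)
    for x in range(x0,x0+w,step): cv2.putText(c,str(x),((x-x0)*k,8),0,.3,(0,255,255)); cv2.line(c,((x-x0)*k,10),((x-x0)*k,15),(0,255,255))
    for y in range(y0,y0+h,step): cv2.putText(c,str(y),(0,(y-y0)*k+4),0,.3,(0,255,255)); cv2.line(c,(20,(y-y0)*k),(26,(y-y0)*k),(0,255,255))
    return c
cv2.imwrite("pics/c1.png",crop(t,290,115,220,130,3,10) if 0 else crop(t,288,115,216,130,3))
a=crop(t,170,140,60,80,6); b=crop(s,180,195,66,80,6)
cv2.imwrite("pics/c2.png",np.hstack([a,b]))
E
```

```text
(no output)
```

View pics/c1.png

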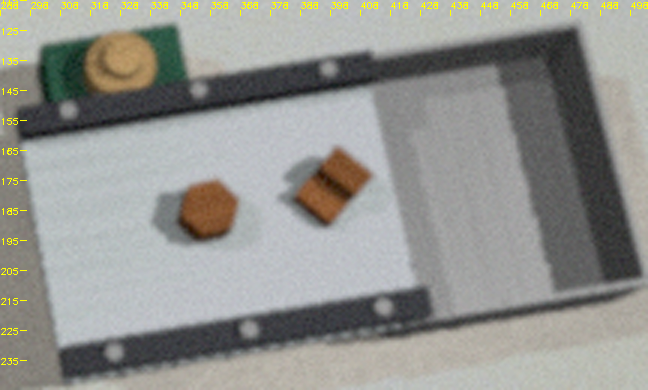

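View pics/c2.png

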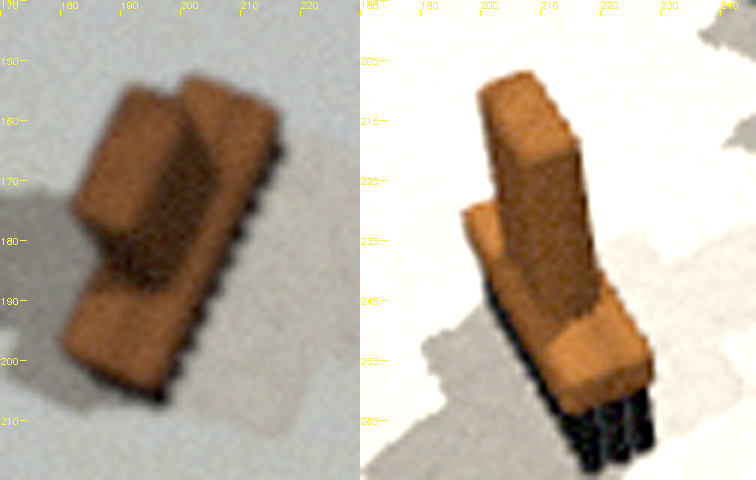

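```bash
cat > h.py <<'E'
import numpy as np, cv2
from scipy.optimize import least_squares
from scipy.spatial.transform import Rotation as R
from rig import sense, optics
def proj(c,P):
    q=np.c_[P,np.ones(len(P))]@c["world_to_cam"].T
    return np.c_[c["cx"]+c["fx"]*q[:,0]/-q[:,2], c["cy"]-c["fy"]*q[:,1]/-q[:,2]]
def place(p,L):
    c,s=np.cos(p[2]),np.sin(p[2]); L=np.array(L,float)
    return np.c_[p[0]+c*L[:,0]-s*L[:,1], p[1]+s*L[:,0]+c*L[:,1], L[:,2]]
def back(c,uv,z):
    M=c["world_to_cam"]; d=np.array([(uv[0]-c["cx"])/c["fx"],-(uv[1]-c["cy"])/c["fy"],-1])@M[:3,:3]
    o=-M[:3,:3].T@M[:3,3]; return o+d*(z-o[2])/d[2]
def fit(obs,p0):
    f=lambda p: np.concatenate([(proj(c,place(p,L))-uv).ravel() for c,L,uv in obs])
    r=least_squares(f,p0,loss="soft_l1"); return r.x, f(r.x).reshape(-1,2)
E
python3 - <<'E'
from h import *
T=optics.capture("top"); S=optics.capture("side")
q=lambda a: np.array([288,115])+np.array(a)/3
st,res=fit([(T,[(65,110,88),(65,-110,88),(-65,110,88),(81,-243,75),(-81,-243,75)],q([(22,138),(374,85),(60,350),(578,30),(640,280)]))],[500,0,0])
print("station",st,res.round(1).tolist())
print("plate corners px",((proj(T,place(st,[(65,110,70),(65,-110,70),(-65,-110,70),(-65,110,70)]))-[288,115])*3).round().tolist())
a=lambda a: np.array([170,140])+np.array(a)/6
b=lambda a: np.array([180,195])+(np.array(a)-[360,0])/6
h=[(22.5,-11,123),(22.5,11,123),(-22.5,11,123),(-22.5,-11,123)]
g=back(T,a((133,156)),123); 
for y0 in(0,-.6,.6,1.2,-1.2):
    best=None
    # top: head far-left, far-right, near-left corners; handle top corners
    oT=(T,[(50,17,48),(50,-17,48),(-50,17,48)]+[h[1],h[0],h[3],h[2]],a([(193,75),(280,108),(60,340),(130,83),(187,98),(140,238),(75,205)]))
    oS=(S,[h[0],h[1],h[2],h[3],(-50,17,48),(-50,-17,48)],b([(480,95),(530,70),(580,140),(525,165),(652,350),(548,385)]))
    x,r=fit([oT,oS],[g[0],g[1],y0]); print("brush",x,np.abs(r).sum().round(1)); 
print(r.round(1).tolist())
c,s=np.cos(st[2]),np.sin(st[2])
for n,uv,z in(("hex",(209,205),94),("step",(333,186),90)):
    w=back(T,q(uv),z); d=w[:2]-st[:2]; print(n,w,"in station",c*d[0]+s*d[1],-s*d[0]+c*d[1])
# side checks
for n,uv,z in(("hex",(306,164),94),("stepS",(318,149),94)): print(n,back(S,uv,z))
E
```

```text
station [561.63423143 -40.97772497  25.21300455] [[-0.7, 0.4], [1.1, -1.3], [-0.4, -0.1], [-0.8, -0.1], [1.2, 0.6]]
plate corners px [[19.0, 148.0], [370.0, 91.0], [418.0, 294.0], [57.0, 354.0]]
brush [ 6.13968088e+02  2.53191096e+02 -4.74089867e-01] 113.8
brush [ 6.13968116e+02  2.53191111e+02 -4.74093487e-01] 113.8
brush [613.96811076 253.19110867 -13.04046341] 113.8
brush [ 6.13968112e+02  2.53191109e+02 -4.74092927e-01] 113.8
brush [ 6.13968106e+02  2.53191106e+02 -4.74092237e-01] 113.8
[[-0.5, -1.6], [1.3, -0.7], [-0.2, 1.7], [0.2, -1.6], [2.2, 0.4], [-0.6, 0.3], [-1.4, 1.2], [8.8, -7.1], [-10.0, 0.6], [-9.7, 2.1], [10.2, -5.9], [-14.6, 4.8], [18.6, -7.3]]
hex [565.50422746 -33.22634137  94.        ] in station 4.479021078411872 7.416143687863883
step [ 571.66807187 -108.9450243    90.        ] in station 4.552111983948534 -68.5529722838039
hex [559.41583258 -29.92704103  94.        ]
stepS [ 568.2197611  -103.57188417   94.        ]
```

```bash
python3 - <<'E'
from h import *
T=optics.capture("top"); S=optics.capture("side")
a=lambda a: np.array([170,140])+np.array(a)/6
b=lambda a: np.array([180,195])+(np.array(a)-[360,0])/6
h=[(22.5,-11,123),(22.5,11,123),(-22.5,11,123),(-22.5,-11,123)]
oT=(T,[(50,17,48),(50,-17,48),(-50,17,48)]+[h[1],h[0],h[3],h[2]],a([(193,75),(280,108),(60,340),(130,83),(187,98),(140,238),(75,205)]))
oS=(S,[h[1],h[0],h[3],h[2],(-50,-17,48),(-50,17,48)],b([(480,95),(530,70),(580,140),(525,165),(652,350),(548,370)]))
for o in([oT],[oS],[oT,oS]):
    x,r=fit(o,[600,250,-.47]); print("brush",x,r.round(1).tolist())
print("reach",np.hypot(*x[:2]))
s=sense(); m=R.from_quat(s["ee_rot"][[1,2,3,0]]).as_matrix(); print(m.round(3), "yaw of jaw axis deg",np.degrees(np.arctan2(m[1,1],m[0,1])))
print("brush y axis deg",np.degrees(x[2])+90)
E
```

```text
brush [ 6.14047597e+02  2.53102204e+02 -4.71914825e-01] [[-0.6, -1.7], [1.3, -0.8], [-0.1, 1.7], [0.2, -1.7], [2.2, 0.4], [-0.5, 0.3], [-1.3, 1.1]]
brush [ 6.11454854e+02  2.57411967e+02 -5.09394734e-01] [[-1.8, -2.2], [0.5, -1.4], [0.3, 0.2], [-1.5, -0.3], [0.2, 0.8], [1.3, 3.4]]
brush [ 6.13850232e+02  2.54487676e+02 -5.01586863e-01] [[-0.5, -1.5], [1.2, -0.1], [-1.5, 1.3], [-0.2, -1.5], [1.7, 0.9], [-1.7, 0.5], [-2.4, 1.0], [-1.8, -3.4], [0.5, -2.6], [0.4, -1.2], [-1.3, -1.7], [0.3, -0.7], [1.6, 2.0]]
reach 664.5119143464631
[[ 0.93   0.367 -0.   ]
 [ 0.367 -0.93   0.   ]
 [ 0.    -0.    -1.   ]] yaw of jaw axis deg -68.46932582250915
brush y axis deg 61.261189689697474
```

Station is at (562,-41) with yaw about 0.08. The brush is at (613.9,254), yaw about -0.49, reach 665 mm. Sizes and heights agree with the given values, so I'll travel to above the brush.

Emit:
play_rows:
  plan:
    - [20,35,0,0,0,-0.043,1]
    - [20,35,0,0,0,-0.043,1]
    - [20,35,0,0,0,-0.043,1]
    - [20,35,0,0,0,-0.043,1]
    - [20,35,0,0,0,-0.043,1]
  grip_force: 60

```text
time_s: 0.72
eef_pos: [291.3, -311.5, 229.2]
ee_rot: [-0.001, 0.997, 0.071, -0.0]
force: [2.0, 0.3, 0.8]
grip_width: 0.999
```

Emit:
play_rows:
  plan:
    - [20,35,0,0,0,-0.043,1]
    - [20,35,0,0,0,-0.043,1]
    - [20,35,0,0,0,-0.043,1]
    - [20,35,0,0,0,-0.043,1]
    - [20,35,0,0,0,-0.043,1]

```text
time_s: 1.13
eef_pos: [392.5, -129.1, 230.0]
ee_rot: [0.0, 0.999, -0.043, 0.001]
force: [0.1, -1.5, 0.1]
grip_width: 0.995
```

Emit:
play_rows:
  plan:
    - [20,35,0,0,0,-0.043,1]
    - [20,35,0,0,0,-0.043,1]
    - [20,35,0,0,0,-0.043,1]
    - [20,35,0,0,0,-0.043,1]
    - [20,35,0,0,0,-0.043,1]

```text
time_s: 1.55
eef_pos: [493.4, 53.5, 230.9]
ee_rot: [0.001, 0.988, -0.155, 0.002]
force: [0.0, -1.7, 0.0]
grip_width: 0.999
```

Emit:
play_rows:
  plan:
    - [20,35,0,0,0,-0.043,1]
    - [20,35,0,0,0,-0.043,1]
    - [20,35,0,0,0,-0.043,1]
    - [20,35,0,0,0,-0.043,1]
    - [0,0,0,0,0,0,1]

```text
time_s: 1.97
eef_pos: [575.1, 204.5, 229.3]
ee_rot: [0.001, 0.97, -0.242, 0.002]
force: [0.8, -0.1, -0.4]
grip_width: 1.001
```

Emit:
play_rows:
  plan:
    - [19,25,0,0,0,0,1]
    - [19,25,-10,0,0,0,1]
    - [0,0,-40,0,0,0,1]
    - [0,0,-30,0,0,0,1]
    - [0,0,0,0,0,0,1]

```text
time_s: 2.38
eef_pos: [614.5, 259.5, 145.8]
ee_rot: [0.0, 0.971, -0.24, 0.002]
force: [-0.3, 0.3, -1.8]
grip_width: 1.001
```

```bash
python3 - <<'E'
from h import *
s=sense(); print(s["eef_pos"],s["joints"].round(2))
S=optics.capture("side"); T=optics.capture("top")
k=3
a=cv2.resize(S["img"][150:300,140:270],None,fx=k,fy=k,interpolation=2); b=cv2.resize(T["img"][100:250,140:270],None,fx=k,fy=k,interpolation=2)
cv2.imwrite("pics/d1.png",cv2.convertScaleAbs(np.hstack([a,b]),alpha=1.6))
E
```

```text
[614.52769952 259.54860262 145.8029054 ] [ 0.23  0.69  1.13 -0.    1.31  2.28]
```

View pics/d1.png

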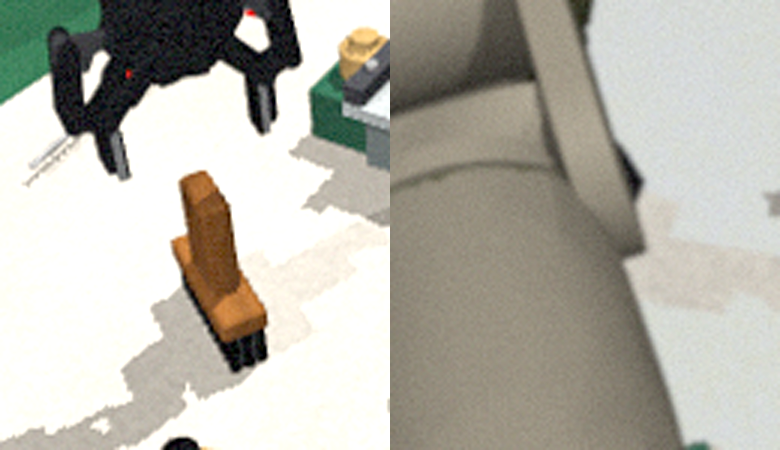

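The side view shows the jaws straddling the handle, with finger tips near (181,209) and (228,193) and the handle top near (208,214). The jaw midpoint lies above the handle, so I'll descend.

Emit:
play_rows:
  plan:
    - [0,-4,-25,0,0,0,1]
    - [0,0,-25,0,0,0,1]
    - [0,0,-20,0,0,0,1]
    - [0,0,-6,0,0,0,1]
    - [0,0,0,0,0,0,1]

```text
time_s: 2.9
eef_pos: [621.6, 254.3, 88.2]
ee_rot: [-0.006, 0.97, -0.242, 0.015]
force: [-0.3, 0.3, 0.8]
grip_width: 1.0
```

```bash
python3 - <<'E'
from h import *
S=optics.capture("side"); print(proj(S,np.array([[614.5,259.5,159]])), sense()["eef_pos"])
E
```

```text
[[203.11399248 198.95959193]] [621.93424416 254.42220754  88.99990938]
```

```bash
python3 - <<'E'
from h import *
s=sense(); print(s)
S=optics.capture("side")
cv2.imwrite("pics/d2.png",cv2.convertScaleAbs(cv2.resize(S["img"][150:300,140:270],None,fx=3,fy=3,interpolation=2),alpha=1.6))
E
```

```text
{'time_s': 2.95, 'joints': array([ 0.21554432,  0.74365232,  1.19733021, -0.0033378 ,  1.16782882,
        2.27559028]), 'dq': array([ 0.00356792, -0.01029394, -0.01629563,  0.00014189,  0.00083613,
        0.0010016 ]), 'tau': array([ 2.64119636e-01, -5.65218580e+01, -2.37644076e+01,  1.43176588e-02,
       -1.72662428e-01, -6.95298077e-04]), 'eef_pos': array([621.93424416, 254.42220754,  88.99990938]), 'ee_rot': array([-0.0058938 ,  0.97024897, -0.24154898,  0.01537144]), 'force': array([-0.09472624,  0.30619558,  0.95784227]), 'wrist_torque': array([-0.04886569,  0.0312893 , -0.02642868]), 'grip_width': 0.9992293368179899}
```

View pics/d2.png

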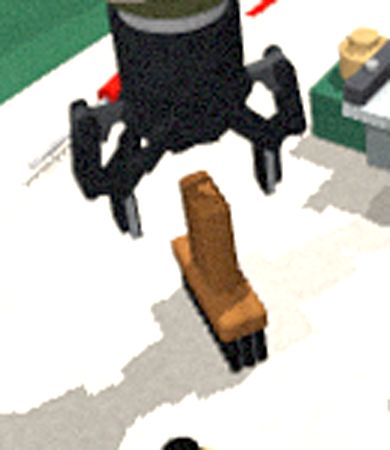

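The side view shows the jaws lower and centred around the handle, with tips at (186,228) and (230,213). No contact. The tool drifted a little in x and tilt, so I'll use a helper that computes corrections.

```bash
cat >> h.py <<'E'
def need(pos,yaw):
    s=sense(); q=R.from_quat(s["ee_rot"][[1,2,3,0]])
    t=R.from_matrix([[np.cos(yaw),np.sin(yaw),0],[np.sin(yaw),-np.cos(yaw),0],[0,0,-1]])
    print("t",s["time_s"],"need",(np.array(pos)-s["eef_pos"]).round(1),(t*q.inv()).as_rotvec().round(3),"F",s["force"].round(1),"g",round(s["grip_width"],2),"q6",s["joints"][5].round(2))
E
python3 -c "
from h import *
need([613.5,255,67],-.489)"
```

```text
t 3.0 need [ -8.6   0.4 -22.4] [-0.004  0.033 -0.001] F [-0.   0.4  0.6] g 1.0 q6 2.28
```

Emit:
play_rows:
  plan:
    - [-8,0,0,0,0.033,0,1]
    - [0,0,-8,0,0,0,1]
    - [0,0,-8,0,0,0,1]
    - [0,0,-6,0,0,0,1]
    - [0,0,0,0,0,0,1]

```text
time_s: 3.42
eef_pos: [617.2, 255.1, 72.9]
ee_rot: [-0.005, 0.97, -0.242, 0.005]
force: [0.1, -0.8, -0.4]
grip_width: 0.998
```

```bash
python3 -c "
from h import *
need([613.5,255,67],-.489)"
```

```text
t 3.4167 need [-3.7 -0.1 -5.9] [-0.007  0.012 -0.001] F [ 0.1 -0.8 -0.4] g 1.0 q6 2.27
```

Emit:
play_rows:
  plan:
    - [-4,0,-4,-0.007,0.012,0,1]
    - [0,0,-2,0,0,0,0]
    - [0,0,0,0,0,0,-1]
    - [0,0,0,0,0,0,-1]
    - [0,0,0,0,0,0,-1]

```text
time_s: 3.83
eef_pos: [612.9, 255.2, 66.0]
ee_rot: [0.001, 0.97, -0.241, -0.0]
force: [0.4, -0.0, -0.3]
grip_width: 0.451
```

Emit:
play_rows:
  plan:
    - [0,0,0,0,0,0,-1]
    - [0,0,0,0,0,0,-1]
    - [0,0,0,0,0,0,-1]
    - [0,0,0,0,0,0,-1]

```text
time_s: 4.17
eef_pos: [613.0, 255.2, 66.2]
ee_rot: [0.001, 0.97, -0.241, -0.0]
force: [-0.5, 0.6, -0.7]
grip_width: 0.254
```

```bash
python3 -c "
from h import *
need([613.5,255,67],-.489)"
```

```text
t 4.1667 need [ 0.5 -0.2  0.8] [ 0.001 -0.001 -0.001] F [-0.5  0.6 -0.7] g 0.25 q6 2.28
```

Gripped: 21.6 mm opening, against the 22 mm handle. Bristle-to-TCP height is 66.2 mm. Lift and carry.

Emit:
play_rows:
  plan:
    - [0,0,20,0,0,0,-1]
    - [0,0,35,0,0,0,-1]
    - [0,0,40,0,0,0,-1]
    - [0,0,35,0,0,0,-1]
    - [0,0,0,0,0,0,-1]

```text
time_s: 4.58
eef_pos: [609.6, 254.3, 197.1]
ee_rot: [0.003, 0.97, -0.242, -0.005]
force: [0.2, 0.1, -1.7]
grip_width: 0.253
```

```bash
python3 -c "
from h import *
need([557.8,31,190],.08)"
```

```text
t 4.5833 need [ -51.8 -223.3   -7.1] [ 0.006 -0.009  0.568] F [ 0.2  0.1 -1.7] g 0.25 q6 2.28
```

Emit:
play_rows:
  plan:
    - [-6,-28,0,0,0,0.071,-1]
    - [-6,-28,0,0,0,0.071,-1]
    - [-6,-28,0,0,0,0.071,-1]
    - [-6,-28,0,0,0,0.071,-1]
    - [-6,-28,0,0,0,0.071,-1]

```text
time_s: 5.0
eef_pos: [577.6, 114.7, 196.5]
ee_rot: [0.002, 0.998, -0.056, -0.003]
force: [0.8, -0.3, -1.9]
grip_width: 0.25
```

Emit:
play_rows:
  plan:
    - [-6,-28,0,0,0,0.071,-1]
    - [-6,-28,0,0,0,0.071,-1]
    - [-6,-25,0,0,0,0.071,-1]
    - [0,0,0,0,0,0,-1]

```text
time_s: 5.33
eef_pos: [556.3, 25.8, 194.1]
ee_rot: [0.003, 0.998, 0.057, -0.005]
force: [-0.4, -0.4, -1.8]
grip_width: 0.248
```

```bash
python3 - <<'E'
from h import *
need([557.8,31,145],.08)
T=optics.capture("top"); S=optics.capture("side")
im=T["img"].copy()
cv2.imwrite("pics/e1.png",cv2.convertScaleAbs(np.hstack([cv2.resize(T["img"][100:250,270:510],None,fx=1.66,fy=1.66),cv2.resize(S["img"][60:210,220:380],None,fx=2.5,fy=2.5)[:249]]),alpha=1.5))
E
```

```text
t 5.3333 need [  1.5   5.2 -49.1] [ 0.007 -0.009 -0.033] F [-0.4 -0.4 -1.8] g 0.25 q6 1.3
```

View pics/e1.png

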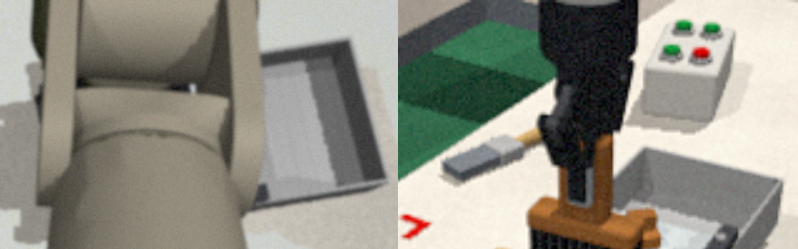

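The side view shows the brush held upright above the bed. The top view is blocked by the arm. Descend behind the hex.

Emit:
play_rows:
  plan:
    - [1,5,-15,0.007,-0.009,-0.033,-1]
    - [0,0,-18,0,0,0,-1]
    - [0,0,-12,0,0,0,-1]
    - [0,0,0,0,0,0,-1]

```text
time_s: 5.77
eef_pos: [558.6, 37.7, 147.4]
ee_rot: [-0.001, 0.999, 0.037, 0.001]
force: [-0.1, 0.6, -2.2]
grip_width: 0.254
```

```bash
python3 - <<'E'
from h import *
need([557.8,31,137],.08)
S=optics.capture("side")
cv2.imwrite("pics/e2.png",cv2.convertScaleAbs(cv2.resize(S["img"][90:230,230:390],None,fx=4,fy=4,interpolation=2),alpha=1.5))
E
```

```text
t 5.7667 need [ -0.8  -6.7 -10.4] [-0.003  0.002  0.005] F [-0.1  0.6 -2.2] g 0.25 q6 1.35
```

View pics/e2.png

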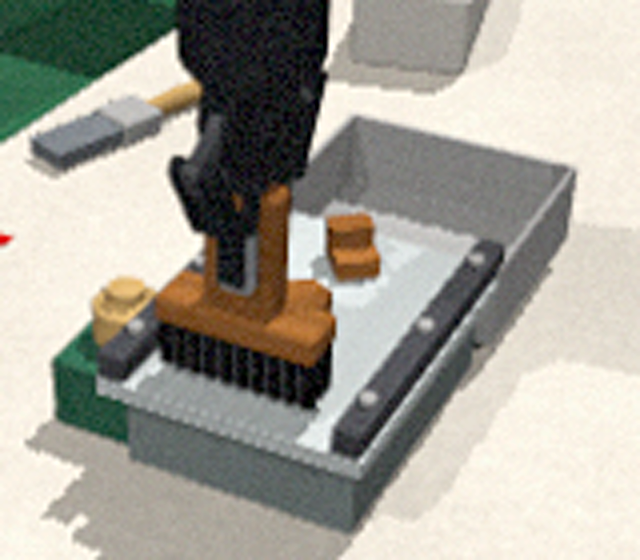

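The side view shows the bristles over the bed behind the hex, roughly centred between the rails (bristle row at about (160,350)–(325,400)). The step sits at (350,245). Lower to about 2 mm above the bed and sweep.

Emit:
play_rows:
  plan:
    - [0,-3,-5,0,0,0.005,-1]
    - [0,-4,-4,0,0,0,-1]
    - [0,0,0,0,0,0,-1]

```text
time_s: 6.07
eef_pos: [560.1, 31.5, 140.5]
ee_rot: [-0.001, 0.999, 0.041, 0.003]
force: [-0.5, -0.6, -2.6]
grip_width: 0.249
```

```bash
python3 -c "
from h import *
need([574,-170.4,138.5],.08)"
```

```text
t 6.0667 need [  13.9 -201.9   -2. ] [-0.003  0.006 -0.002] F [-0.5 -0.6 -2.6] g 0.25 q6 1.33
```

Emit:
play_rows:
  plan:
    - [0,-10,-1,0,0.003,0,-1]
    - [0.8,-10,0,0,0,0,-1]
    - [0.8,-10,0,0,0,0,-1]
    - [0.8,-10,0,0,0,0,-1]
    - [0.8,-10,0,0,0,0,-1]

```text
time_s: 6.48
eef_pos: [564.0, -22.5, 140.9]
ee_rot: [-0.001, 0.999, 0.042, 0.003]
force: [0.0, -0.4, -2.1]
grip_width: 0.254
```

```bash
python3 -c "
from h import *
need([574,-170.4,138.5],.08)"
```

```text
t 6.4833 need [  10.  -147.9   -2.4] [-0.002  0.005 -0.003] F [ 0.  -0.4 -2.1] g 0.25 q6 1.24
```

Emit:
play_rows:
  plan:
    - [0.6,-10,-1.5,0,0.005,0,-1]
    - [0.6,-10,0,0,0,0,-1]
    - [0.6,-10,0,0,0,0,-1]
    - [0.6,-10,0,0,0,0,-1]
    - [0.6,-10,0,0,0,0,-1]

```text
time_s: 6.9
eef_pos: [567.3, -79.3, 139.5]
ee_rot: [-0.001, 0.999, 0.041, 0.0]
force: [0.7, 0.4, -1.9]
grip_width: 0.252
```

```bash
python3 - <<'E'
from h import *
need([574,-170.4,138.5],.08)
S=optics.capture("side")
cv2.imwrite("pics/e3.png",cv2.convertScaleAbs(cv2.resize(S["img"][90:230,230:390],None,fx=4,fy=4,interpolation=2),alpha=1.5))
E
```

```text
t 6.9 need [  6.7 -91.1  -1. ] [-0.002  0.    -0.001] F [ 0.7  0.4 -1.9] g 0.25 q6 1.14
```

View pics/e3.png

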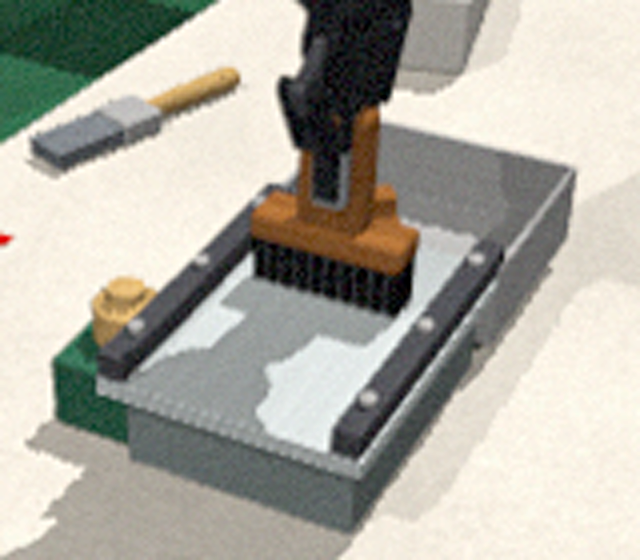

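The side view shows the brush mid-bed, centred and upright, with nothing left behind it. Continue past the edge.

Emit:
play_rows:
  plan:
    - [0.7,-10,-0.5,0,0,0,-1]
    - [0.7,-10,0,0,0,0,-1]
    - [0.7,-10,0,0,0,0,-1]
    - [0.7,-10,0,0,0,0,-1]
    - [0.7,-10,0,0,0,0,-1]

```text
time_s: 7.37
eef_pos: [571.1, -135.0, 138.9]
ee_rot: [-0.001, 0.999, 0.041, 0.0]
force: [-0.3, 0.9, -2.0]
grip_width: 0.249
```

Emit:
play_rows:
  plan:
    - [0.7,-10,0,0,0,0,-1]
    - [0.7,-10,0,0,0,0,-1]
    - [0.7,-10,0,0,0,0,-1]
    - [0.7,-8,0,0,0,0,-1]
    - [0,0,0,0,0,0,-1]

```text
time_s: 7.78
eef_pos: [574.2, -179.8, 138.7]
ee_rot: [-0.0, 0.999, 0.04, 0.0]
force: [-0.3, -0.2, -2.0]
grip_width: 0.248
```

```bash
python3 -c "
from h import *
need([574,-170.4,138.5],.08)"
```

```text
t 7.7833 need [-0.2  9.4 -0.2] [-0.001  0.001  0.   ] F [-0.3 -0.2 -2. ] g 0.25 q6 0.99
```

Emit:
play_rows:
  plan:
    - [0,0,25,0,0,0,-1]
    - [0,0,35,0,0,0,-1]
    - [1,20,10,0,0,0,-1]
    - [2,35,0,0,0,0,-1]
    - [2,38,0,0,0,0,-1]

```text
time_s: 8.2
eef_pos: [577.9, -90.4, 210.3]
ee_rot: [-0.001, 0.999, 0.035, -0.001]
force: [1.1, 0.2, -2.9]
grip_width: 0.248
```

Emit:
play_rows:
  plan:
    - [2,38,0,0,0,0,-1]
    - [2,38,0,0,0,0,-1]
    - [2,38,0,0,0,0,-1]
    - [2,38,0,0,0,0,-1]
    - [2,38,0,0,0,0,-1]

```text
time_s: 8.62
eef_pos: [586.8, 108.6, 211.8]
ee_rot: [-0.001, 0.999, 0.034, 0.0]
force: [1.3, -0.0, -2.0]
grip_width: 0.246
```

Emit:
play_rows:
  plan:
    - [3,38,0,0,0,0,-1]
    - [3,38,0,0,0,0,-1]
    - [3,35,0,0,0,0,-1]
    - [0,0,0,0,0,0,-1]

```text
time_s: 8.95
eef_pos: [593.4, 233.0, 211.9]
ee_rot: [-0.002, 0.999, 0.038, 0.0]
force: [0.3, -0.8, -2.7]
grip_width: 0.25
```

```bash
python3 - <<'E'
from h import *
need([600,230,67],.08); print(sense()["eef_pos"])
T=optics.capture("top");S=optics.capture("side")
a=cv2.resize(T["img"][110:260,180:510],None,fx=2.4,fy=2.4); b=cv2.resize(S["img"][90:220,180:380],None,fx=1.8,fy=1.8)
c=np.zeros((600,792,3),np.uint8); c[:360]=a[:,:792]; c[360:360+234,:360]=b
d=cv2.resize(S["img"][170:300,170:270],None,fx=1.8,fy=1.8); c[360:594,400:580]=d
cv2.imwrite("pics/e4.png",cv2.convertScaleAbs(c,alpha=1.5))
E
```

```text
t 8.95 need [   6.6   -3.  -144.9] [-0.005  0.     0.004] F [ 0.3 -0.8 -2.7] g 0.25 q6 1.68
[593.36334868 233.02662399 211.92286308]
```

View pics/e4.png

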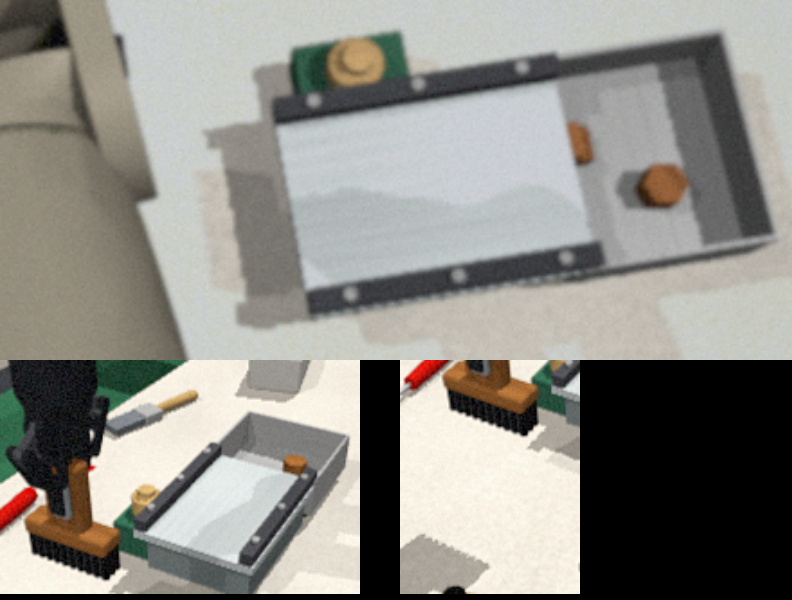

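The picture shows a bare bed and both offcuts in the tray: the hex at (663,185), and the step next to the bed wall at (580,145), below plate level. Now set the brush down on the clear table area.

Emit:
play_rows:
  plan:
    - [3,-1,-35,0,0,0,-1]
    - [3,-1,-35,0,0,0,-1]
    - [0,0,-30,0,0,0,-1]
    - [0,0,-20,0,0,0,-1]
    - [0,0,0,0,0,0,-1]

```text
time_s: 9.47
eef_pos: [600.7, 221.3, 90.1]
ee_rot: [-0.001, 0.999, 0.034, 0.003]
force: [-0.8, -0.0, -2.9]
grip_width: 0.248
```

```bash
python3 -c "
from h import *
need([600,230,66.5],.08)"
```

```text
t 9.4667 need [ -0.7   8.7 -23.6] [-0.002  0.006  0.011] F [-0.8 -0.  -2.9] g 0.25 q6 1.67
```

Emit:
play_rows:
  plan:
    - [0,0,-8,0,0.006,0,-1]
    - [0,0,-8,0,0,0,-1]
    - [0,0,-4,0,0,0,-1]
    - [0,0,0,0,0,0,-1]

```text
time_s: 9.8
eef_pos: [602.5, 218.7, 71.8]
ee_rot: [-0.001, 0.999, 0.033, 0.001]
force: [-0.1, -0.2, -2.9]
grip_width: 0.25
```

```bash
python3 -c "
from h import *
need([600,223,66.5],.08)"
```

```text
t 9.8 need [-2.5  4.3 -5.3] [-0.002  0.003  0.014] F [-0.1 -0.2 -2.9] g 0.25 q6 1.67
```

Emit:
play_rows:
  plan:
    - [0,0,-3,-0.002,0.003,0,-1]
    - [0,0,-2,0,0,0,-1]
    - [0,0,0,0,0,0,-1]

```text
time_s: 10.05
eef_pos: [603.7, 218.7, 68.7]
ee_rot: [-0.0, 0.999, 0.033, 0.002]
force: [0.3, -0.2, -2.9]
grip_width: 0.253
```

```bash
python3 -c "
from h import *
need([600,223,66.2],.08)"
```

```text
t 10.05 need [-3.7  4.3 -2.5] [-0.001  0.003  0.015] F [ 0.3 -0.2 -2.9] g 0.25 q6 1.67
```

Emit:
play_rows:
  plan:
    - [0,0,-2,0,0.003,0,-1]
    - [0,0,-1.5,0,0,0,-1]
    - [0,0,0,0,0,0,-1]

```text
time_s: 10.3
eef_pos: [604.3, 219.1, 66.3]
ee_rot: [-0.001, 0.999, 0.033, 0.001]
force: [-0.3, 0.6, -2.8]
grip_width: 0.251
```

```bash
python3 -c "
from h import *
need([600,223,66.2],.08)"
```

```text
t 10.3 need [-4.3  3.9 -0.1] [-0.001  0.002  0.014] F [-0.3  0.6 -2.8] g 0.25 q6 1.67
```

Emit:
play_rows:
  plan:
    - [0,0,-1,0,0.002,0,-1]
    - [0,0,-0.5,0,0,0,-1]

```text
time_s: 10.47
eef_pos: [604.6, 219.3, 66.2]
ee_rot: [-0.001, 0.999, 0.033, 0.001]
force: [-2.0, -0.5, 1.5]
grip_width: 0.25
```

```bash
python3 -c "
from h import *
need([600,223,66.2],.08)"
```

```text
t 10.4667 need [-4.6  3.7  0. ] [-0.001  0.001  0.014] F [-2.  -0.5  1.5] g 0.25 q6 1.67
```

Contact with the table: the force went from -2.8 to +1.5 N. The brush is level, so I'll release gently and hold still.

Emit:
play_rows:
  plan:
    - [0,0,0,0,0,0,0]
    - [0,0,0,0,0,0,0.5]
    - [0,0,0,0,0,0,1]
    - [0,0,0,0,0,0,1]
    - [0,0,0,0,0,0,1]

```text
time_s: 10.88
eef_pos: [605.2, 219.4, 66.7]
ee_rot: [-0.001, 0.999, 0.033, 0.002]
force: [0.6, -0.4, 0.0]
grip_width: 0.936
```

Emit:
play_rows:
  plan:
    - [0,0,0,0,0,0,1]
    - [0,0,0,0,0,0,1]
    - [0,0,0,0,0,0,1]
    - [0,0,0,0,0,0,1]
    - [0,0,0,0,0,0,1]

```text
time_s: 11.3
eef_pos: [605.3, 219.4, 66.5]
ee_rot: [-0.001, 0.999, 0.033, 0.002]
force: [-0.1, -0.4, 0.5]
grip_width: 1.0
```

```bash
python3 -c "
from h import *
need([604.6,219.3,66.2],.08)"
```

```text
t 11.3 need [-0.7 -0.1 -0.3] [-0.002  0.003  0.014] F [-0.1 -0.4  0.5] g 1.0 q6 1.67
```

Fully open and free. Retreat straight up, then away so the top camera sees the tray and brush.

Emit:
play_rows:
  plan:
    - [0,0,15,0,0,0,1]
    - [0,0,25,0,0,0,1]
    - [0,0,35,0,0,0,1]
    - [0,0,38,0,0,0,1]
    - [0,0,38,0,0,0,1]

```text
time_s: 11.72
eef_pos: [600.1, 218.4, 213.1]
ee_rot: [0.001, 0.999, 0.033, -0.008]
force: [1.0, 0.3, -0.7]
grip_width: 1.003
```

Emit:
play_rows:
  plan:
    - [-20,-30,10,0,0,0,1]
    - [-20,-35,0,0,0,0,1]
    - [-20,-35,0,0,0,0,1]
    - [-20,-35,0,0,0,0,1]
    - [-20,-35,0,0,0,0,1]

```text
time_s: 12.13
eef_pos: [501.3, 49.0, 234.4]
ee_rot: [-0.0, 0.999, 0.038, 0.004]
force: [1.3, -1.4, -0.8]
grip_width: 1.003
```

Emit:
play_rows:
  plan:
    - [-25,-30,0,0,0,0,1]
    - [-25,-30,0,0,0,0,1]
    - [-25,-30,0,0,0,0,1]
    - [-25,-30,0,0,0,0,1]
    - [-25,-30,0,0,0,0,1]

```text
time_s: 12.55
eef_pos: [369.4, -106.8, 234.9]
ee_rot: [0.001, 0.999, 0.038, 0.005]
force: [1.5, 0.1, 0.1]
grip_width: 0.998
```

Emit:
play_rows:
  plan:
    - [-15,-38,0,0,0,0,1]
    - [-15,-38,0,0,0,0,1]
    - [-10,-38,0,0,0,0,1]
    - [0,-38,0,0,0,0,1]
    - [0,0,0,0,0,0,1]

```text
time_s: 12.97
eef_pos: [321.7, -267.5, 236.8]
ee_rot: [0.003, 0.999, 0.036, 0.007]
force: [0.5, 0.5, -0.7]
grip_width: 1.0
```

```bash
python3 - <<'E'
from h import *
print(sense()["eef_pos"],sense()["time_s"])
T=optics.capture("top");S=optics.capture("side")
a=cv2.resize(T["img"][110:260,170:505],None,fx=2.3,fy=2.3); b=cv2.resize(S["img"][90:300,170:390],None,fx=1.15,fy=1.15)
c=np.zeros((600,a.shape[1],3),np.uint8); c[:345]=a; c[345:345+b.shape[0],:b.shape[1]]=b
cv2.imwrite("pics/f1.png",cv2.convertScaleAbs(c,alpha=1.5))
E
```

```text
[ 321.66040469 -267.52489419  236.81647441] 12.9667
```

View pics/f1.png

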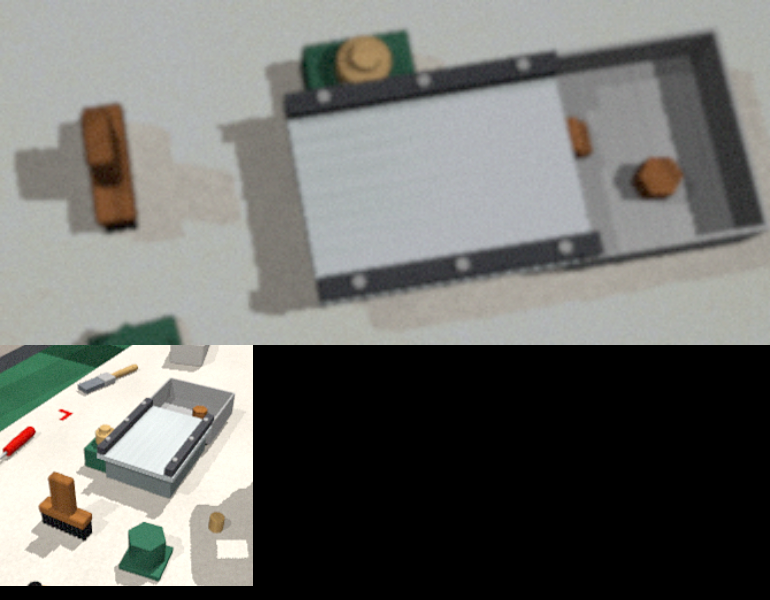

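The last picture shows the brush upright and free at (108,165), the bed empty, and both offcuts in the tray: the hex at (658,177) and the step at (580,137). Handing in.

```bash
python3 -c "
from rig import ctrl; print(ctrl.finish_job())"
```

```text
the job is handed in; nothing more can be done
None
```

I swept both offcuts along the bed into the catch tray using only the brush, then stood the brush back on the table on its bristles and let go. The job was handed in at about 13 s of the 50 s allowed, and no verdict was reported.

**Last checks:**
- **Bed and tray:** The final top and side pictures show an empty bed and both offcuts in the tray.
- **Brush and arm:** They also show the brush upright and free on the table. The gripper was fully open and the arm clear of everything.
- **Forces:** The force readings stayed at about 3 N or less at the end of every move, well below the limits.

**Less certain points:**
- **Step offcut:** It lies against the tray wall under the bed edge, partly hidden from the top camera. I judged it to be in the tray because it shows only below plate level, but I could not see all of it.
- **Camera disagreement:** The two cameras differed by about 5 mm on the brush position and up to 7 mm on the offcuts. The brush still gripped and swept cleanly.

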